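# Slide the glass cell sled along its rails until it drops into the notches

### The arm

A 6-joint arm with a two-finger parallel gripper is mounted at the origin on the work surface. World frame = base frame: x ahead of the robot, y to its left, z up, the work surface at z = 0. Lengths are in m, angles in degrees, forces in N, time in s.
With the tool pointing down it reaches from about 0.3 to 0.75 m from the base axis. Payload 8.5 kg.
Tool frame: the origin (TCP) lies midway between the tips of the shut fingers; the grasp point (between the pads) lies 19 mm behind it; z points along the fingers, y is the direction in which the jaws open and shut (so a half turn about z gives the same grasp; the last joint's range is limited). The gripper opens to 88 mm and grips with 3 to 60 N. Pads are 18 mm wide; open, the fingers measure 123 mm over their backs; the gripper's body (75 mm by 187 mm) begins 45 mm behind the grasp point.
Start: joints at [54.815, 21.807, 74.336, -0, 83.858, -12.336], TCP at [0.214, 0.507, 0.239] pointing down, gripper open.
Joint ranges: [-178.18, 178.18], [-50.72, 133.34], [12.68, 142.11], [-81.47, 261.47], [9.98, 163.14], [-165.26, 165.26]. Speed limits (degrees/s): [136.94, 136.94, 180, 180, 180, 180].

### API

Orientations are given as [roll, pitch, yaw] about the fixed x, y, z axes, in that order (R = Rz(yaw) Ry(pitch) Rx(roll)).
In Python, from cell import * gives the robot as it stands.
- The arm moves only by the tool arm_command, never from a script. Its arguments are lists of equal length, an entry for each row: "offset": the shift along the tool's x, y, z in units of 50 mm (1.0 is 50 mm), a list of three; "rot": the turn, a rotation vector about the tool's x, y, z in units of 5 degrees (1.0 is 5 degrees), a list of three; "claw": the finger opening in mm, from 0 to 88.1. In form: {"offset": [[tx, ty, tz], ...], "rot": [[ax, ay, az], ...], "claw": [claw, ...]}. A call has 1 to 8 rows; each row is the pose to reach, as a shift and turn from the pose commanded when the call began, along the tool's axes at that moment; what a row does not reach only later rows make up. A row lasts 1/10 s, in which the tool goes at most 50 mm and 8.59 degrees, less where a joint would pass 70% of its speed; a pose out of reach is approached as far as the arm can. A call with a gripper value outside its range is refused whole. The fingers move at their own pace and stop on an object; "force" is the grip in N (left out, the last holds). Time passes only in rows, so rows that repeat a pose let the fingers close. It gives the time, the measured TCP pose, the force and the opening at its end, in the units of the state.
- observe(): the state, without advancing time (a new reading comes with each control period).
- capture(name): name is "scene" or "top"; returns (picture, depth): 420x560x3 uint8, red, green, blue; 420x560 float32, m along the optical axis (not along the pixel's ray), 0 where there is no reading.
- calibration(name): a dict with "vertical_fov" (degrees; the focal length in pixels is half the picture's height over the tangent of half this angle, whatever the lens; pixels are square), "cx", "cy" (the principal point, pixels), "rvec" (rotation vector, rad) and "tvec" (3), from world to camera coordinates, as OpenCV has them. Camera axes: x right, y down, z forward; pixel columns grow to the right and rows downward; lengths in m; the calibration is good to about 2 mm. A picture is of the moment at which its call begins. calibration takes no time and is no camera call.
- hand_in(): hands the job in, once; it reports no verdict.
The state is a dict: "time_s": time; "joints": joint angles; "dq": joint speeds; "tau": joint torques, N m; "tool_pos": TCP position; "eef_rot": TCP orientation; "contact_force": force on the tool from outside, world axes, zero at the start; "torque": the same for the moment, N m; "width": opening from 0.0 (shut) to 1.0 (fully open).
Only numpy, scipy, OpenCV 4.12 (cv2) and the standard library are available. Lean on these libraries where they do the work, as an engineer would, in place of code of your own. Each camera call takes 0.05 s, during which the arm holds its last target.

### The job

On the lab bench, push the white sled that carries the glass cell along its rails towards the upright head block, gently and with the fingertips, until you feel it drop into the locating notches at the middle of the rails and it sits level and fully down. It is only to be pushed, never lifted or tipped. Then leave it there and take the hand away; leave the bottle, beaker and spanner where they stand.

Things in the scene. Friction and masses are not known exactly. Their poses are not given: they have to be found in the camera images.
- stand: Fixed rail stand: black base plate 125 x 440 x 15 mm, origin at the centre of its underside on the bench. Rails run along its y axis, within 0.3 rad of world y. Four grey metal lanes side by side (|x| 6 to 30 and 30 to 53 mm), tops 22 mm above the bench; steel side guides outside them, inner faces x = +-53.5 mm, 6 mm thick, tops 38 mm above the bench.
- notch (a point): The sled's home place: middle of the stand, on the notch floor 15 mm above the bench, axes as the stand's. When home, the sled's origin lies here (3 mm play each way along y, 1.5 mm across). Each lane has one notch 20 mm long, 7 mm deep, with upright ends, the black base showing: inner lanes at y = +42 mm, outer lanes at y = -42 mm.
- sled: White plastic sled, 0.4 to 0.65 kg, loose on the lanes: plate 104 (x) x 110 (y) x 10 mm on four feet 14 mm long, 9 mm high, which all fall only at home. Origin: centre of the feet's undersides, y as the stand's. Starts 100 to 145 mm from home, on either side, origin 22 mm above the bench; home is 7 mm lower. Slides with a few N; once dropped, the notch ends stop it.
- sled_end_a (a point): Centre of the sled's flat +y end face, 55 mm from its origin along y, 28 mm above its origin. The face is a white block, 76 mm wide, flush with the plate below; it reaches from 9 to 55 mm above the sled's origin. Push on it at about this height or a little lower. The blocks hold a glass tube: 60 N or more is too rough.
- sled_end_b (a point): The same for the sled's -y end face. Push on whichever end face lies away from the head block.
- head: Upright white head block, 100 (x) x 36 (y) x 75 mm with a steel fitting on top to 97 mm, fixed on the rails at the end opposite the sled, 100 to 145 mm from the notch place. Origin: centre of its underside, 22 mm above the bench. It does not move and the sled does not reach it when home.
- bottle: Bystander: clear glass bottle with a cap, diameter 64 mm, 130 mm high, on the bench beyond the rails. Origin: centre of its underside.
- beaker: Bystander: small open glass beaker, diameter 68 mm, 75 mm high, on the bench beyond the rails. Origin: centre of its underside.
- spanner: Bystander: steel spanner 150 mm long lying on the bench on the robot's side of the rails. Origin: underside, near its middle, x along its length.
Mind the look-alikes: they are no part of the job. What is shaped like the sled but blue or pink is not meant.

How it is judged:
By the outcome, as a careful person would: the job done as asked, in the order asked, and still so for the second after the job is handed in, with the robot touching nothing.
It also fails if it takes over 40 s, if anything falls off the work surface, if the arm or the gripper's body presses on something with over 40 N, if the wrist force passes 120 N, or if a joint passes its speed limit or range.

## Working session

There is one attempt and no reset: what is moved stays moved. The work goes in short steps, Python scripts to look and compute and a tool call to move; the robot and the scene stay as the last step left them, time stands still between calls to the robot, and variables do not carry over. Pictures are saved under pics/ and viewed, and the job is handed in when it is done.

Besides the shell and the picture viewer there is one more tool, called after "Emit:" in YAML: its name, and indented under it one key for each argument. arm_command: Moves the arm, as the interface text tells. Its arguments: {"type":"object","properties":{"offset":{"type":"array","items":{"type":"array","items":{"type":"number"}}},"rot":{"type":"array","items":{"type":"array","items":{"type":"number"}}},"claw":{"type":"array","items":{"type":"number"}},"force":{"type":"number"}},"required":["offset","rot","claw"]}

```bash
mkdir -p pics; ls
python3 - <<'E'
from cell import *
import cv2,numpy as np
print(observe())
for n in("scene","top"):
    p,d=capture(n); np.savez(f"{n}0.npz",p=p,d=d)
    cv2.imwrite(f"pics/{n}0.png",p[:,:,::-1]); print(n,calibration(n))
E
```

```text
pics
{'time_s': 0.0, 'joints': array([ 5.48151866e+01,  2.18404712e+01,  7.43839501e+01,  1.51490327e-03,
        8.38585307e+01, -1.23350680e+01]), 'dq': array([ 0.00123163, -0.01480608,  0.04740133, -0.10545917, -0.05204837,
       -0.08043802]), 'tau': array([-6.84715815e-04, -4.37940288e+01, -2.24548870e+01,  7.12911109e-02,
        3.54263722e-02, -1.41851651e-04]), 'tool_pos': array([0.21339933, 0.50661123, 0.23814737]), 'eef_rot': array([-1.79919285e+02, -1.91921152e-02,  1.57150078e+02]), 'contact_force': array([-0.1112583 ,  0.35167198, -0.22458108]), 'torque': array([-0.00508151, -0.06658023, -0.01337665]), 'width': 1.0026690685758994}
scene {'vertical_fov': 49.984167111586494, 'cx': 274.9580072898448, 'cy': 195.912387145238, 'rvec': array([ 0.73621044,  2.6651075 , -1.02578767]), 'tvec': array([ 0.41396048, -0.23327854,  1.24021458])}
top {'vertical_fov': 55.823703444443176, 'cx': 280.674336010182, 'cy': 202.228651312205, 'rvec': array([ 2.18385645, -2.16916192,  0.12248425]), 'tvec': array([0.08247198, 0.52430019, 0.91620034])}
```

View pics/scene0.png

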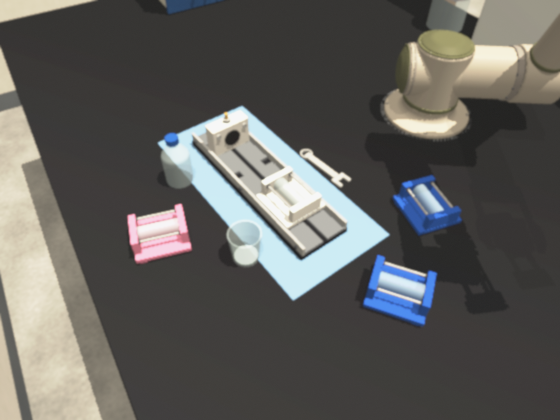

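View pics/top0.png

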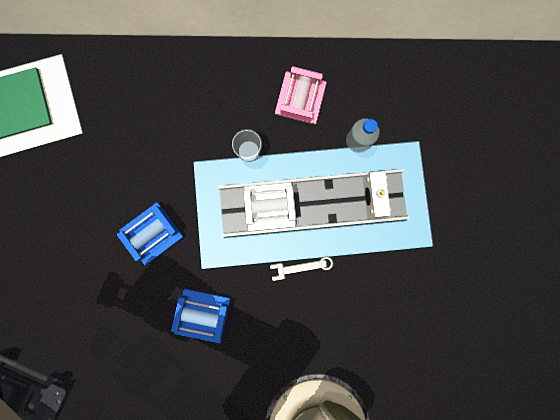

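The scene view shows the rails running diagonally, with the head at about (228,135) and the white sled at about (290,195). The top view shows the head at (381,195), the sled at (270,205), the beaker at (247,145), the bottle at (365,135) and the spanner at (302,268). Next I'll measure the stand and sled.

```bash
cat > h.py <<'E'
import cv2,numpy as np
from cell import *
def cam(n,shape=(420,560)):
    c=calibration(n); f=shape[0]/2/np.tan(np.radians(c['vertical_fov'])/2)
    R=cv2.Rodrigues(np.array(c['rvec']))[0]; return f,c['cx'],c['cy'],R,np.array(c['tvec'])
def ray(n,uv,z):
    f,cx,cy,R,t=cam(n); uv=np.atleast_2d(uv).astype(float)
    d=np.c_[(uv[:,0]-cx)/f,(uv[:,1]-cy)/f,np.ones(len(uv))]@R; o=-R.T@t
    return o+d*((z-o[2])/d[:,2])[:,None]
def cloud(n,dep):
    f,cx,cy,R,t=cam(n); v,u=np.mgrid[:dep.shape[0],:dep.shape[1]]
    P=np.stack([(u-cx)/f*dep,(v-cy)/f*dep,dep],-1)
    return (P-t)@R
def proj(n,X):
    f,cx,cy,R,t=cam(n); c=np.atleast_2d(X)@R.T+t; return np.c_[c[:,0]/c[:,2]*f+cx,c[:,1]/c[:,2]*f+cy]
E
python3 - <<'E'
from h import *
z=np.load('top0.npz');p,d=z['p'],z['d'];W=cloud('top',d)
for u,v in[(430,300),(300,240),(320,188),(255,190),(385,180),(270,240),(364,126)]: print(u,v,p[v,u],W[v,u].round(3))
crop=cv2.resize(p[150:260,190:430],None,fx=3.3,fy=3.3,interpolation=cv2.INTER_CUBIC)
cv2.imwrite('pics/topcrop.png',crop[:,:,::-1])
# blue mat undistortion check: edges
H=W[...,2]; reg=np.zeros_like(H,bool); reg[160:245,210:415]=1
for lo,hi in[(.012,.017),(.019,.026),(.03,.042),(.066,.085),(.09,.1)]:
    m=reg&(H>lo)&(H<hi)&(d>0); print(lo,hi,m.sum(),W[m].mean(0).round(4) if m.any() else '')
E
```

```text
430 300 [43 43 44] [ 0.294 -0.273  0.002]
300 240 [199 240 252] [0.435 0.039 0.005]
320 188 [180 181 178] [ 0.559 -0.008  0.022]
255 190 [255 255 255] [0.55  0.146 0.043]
385 180 [255 255 255] [ 0.568 -0.144  0.096]
270 240 [208 244 253] [ 0.434  0.111 -0.002]
364 126 [ 32  98 200] [ 0.679 -0.091  0.134]
0.012 0.017 840 [0.5107 0.0029 0.0149]
0.019 0.026 4118 [ 0.5237 -0.0016  0.0223]
0.03 0.042 1766 [0.5186 0.0544 0.0388]
0.066 0.085 1119 [0.5144 0.0888 0.0742]
0.09 0.1 662 [ 0.537  -0.13    0.0969]
```

View pics/topcrop.png

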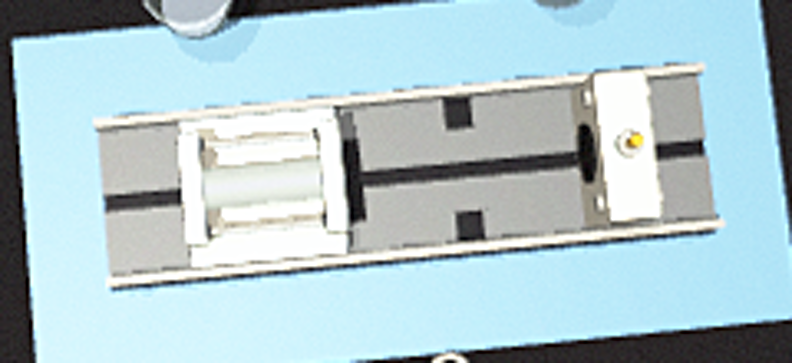

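The crop clearly shows the guide corners, the outer-lane notches at (458,112) and (469,226), the sled at crop x 180–350, and the head at 585–660. Now I'll fit axes to these.

Run:
```python
from h import *
z=np.load('top0.npz');p,d=z['p'],z['d'];W=cloud('top',d)
s=3.3
c=np.array([[95,122],[703,68],[112,285],[722,225]])/s+[190,150]-.35
q=ray('top',c,.038)[:,:2]; print(q.round(4)); 
ax=((q[0]-q[1])+(q[2]-q[3])); L=np.linalg.norm(ax)/2; ey=ax/np.linalg.norm(ax); ex=np.array([ey[1],-ey[0]]); C=q.mean(0)
print('len',L,'width',np.linalg.norm(q[0]-q[2]),'yaw',np.degrees(np.arctan2(-ey[0],ey[1])),'C',C)
# fit via guide tops mask
H=W[...,2]; reg=np.zeros_like(H,bool); reg[160:245,210:415]=1
S=(W[...,:2]-C)@np.c_[ex,ey]
for sg in(1,-1):
    m=reg&(abs(H-.038)<.003)&(S[...,0]*sg>.05)&(S[...,0]*sg<.066)
    k=np.polyfit(S[m][:,1],S[m][:,0],1); print(sg,m.sum(),k,S[m].min(0),S[m].max(0))
m=reg&(H>.06)&(H<.085)&(S[...,1]>0); print('sled tops',np.percentile(S[m],[1,50,99],axis=0),np.median(H[m]))
for lo,hi in[(.068,.085),(.036,.046)]:
    m=reg&(H>lo)&(H<hi)&(abs(S[...,0])<.045)&(S[...,1]>0.02); print('sled y',lo,np.percentile(S[m],[.5,99.5],axis=0).round(4),m.sum())
m=reg&(H>.09)&(S[...,1]<0); print('head',np.percentile(S[m],[1,50,99],axis=0))
m=reg&(H>.012)&(H<.018)&(abs(S[...,0])>.032)&(abs(S[...,0])<.05); print('notch',S[m][:,1].mean(),m.sum(),np.median(S[m],axis=0))
np.savez('fr.npz',C=C,ex=ex,ey=ey)
```

```text
[[ 0.5582  0.2325]
 [ 0.6009 -0.2029]
 [ 0.4427  0.2181]
 [ 0.4879 -0.2137]]
len 0.43582349518734176 width 0.11639004055861984 yaw 5.783375620867553 C [0.52244882 0.00853072]
1 476 [-0.00287704  0.0567661 ] [ 0.05002284 -0.21929434] [0.06054942 0.22077082]
-1 474 [ 0.00043087 -0.05560574] [-0.05896463 -0.21855651] [-0.05016374  0.2203616 ]
sled tops [[-0.03599564  0.05064628]
 [-0.0003592   0.10544837]
 [ 0.03650215  0.15900485]] 0.07328570072579517
sled y 0.068 [[-0.0362  0.0502]
 [ 0.037   0.1593]] 943
sled y 0.036 [[-0.0447  0.0531]
 [ 0.0447  0.1562]] 775
head [[-0.04804665 -0.15783817]
 [-0.0004516  -0.13884401]
 [ 0.04958644 -0.12267739]]
notch -0.03603267207392285 118 [-0.03361466 -0.04166659]
```

```bash
cat >> h.py <<'E'
from scipy.spatial.transform import Rotation as Ro
F=np.load('fr.npz') if __import__('os').path.exists('fr.npz') else None
def plan(sx,sy,z,yaw=95.8):
    o=observe(); R=Ro.from_euler('xyz',o['eef_rot'],degrees=True)
    T=np.r_[F['C']+sx*F['ex']+sy*F['ey'],z]; Rt=Ro.from_euler('xyz',[180,0,yaw],degrees=True)
    print('target',T.round(4),'offset',(R.inv().apply(T-o['tool_pos'])/.05).round(3),'rot',np.degrees((R.inv()*Rt).as_rotvec()/5).round(3))
    rel=o['tool_pos'][:2]-F['C']; print('t',o['time_s'],'now s',(rel@F['ex']).round(4),(rel@F['ey']).round(4),o['tool_pos'][2].round(4),'F',o['contact_force'].round(2),o['eef_rot'].round(2))
E
python3 -c "
from h import *
plan(0,.195,.2)"
```

```text
target [0.5028 0.2025 0.2   ] offset [-7.695 -3.356  0.766] rot [-1.500e-02  5.000e-03  1.227e+01]
t 0.1 now s -0.2573 0.5267 0.2382 F [ 0.33 -0.64  0.57] [-1.7993e+02 -2.0000e-02  1.5715e+02]
```

Emit:
arm_command:
  offset:
    - [-0.3,-0.1,0]
    - [-0.8,-0.35,0]
    - [-1.4,-0.6,0]
    - [-2.0,-0.9,0]
    - [-2.6,-1.15,0]
    - [-3.2,-1.4,0]
    - [-3.6,-1.6,0]
    - [-3.8,-1.65,0]
  rot:
    - [0,0,1.0]
    - [0,0,2.6]
    - [0,0,4.2]
    - [0,0,5.8]
    - [0,0,7.4]
    - [0,0,9.0]
    - [0,0,10.6]
    - [0,0,12.2]
  claw: [20,20,20,20,20,20,20,20]

```text
time_s: 0.9
tool_pos: [0.3576, 0.3555, 0.2385]
eef_rot: [-180.0, 0.0, 95.7]
contact_force: [0.6, 1.4, 0.4]
width: 0.299
```

```bash
python3 -c "
from h import *
plan(0,.195,.15)"
```

```text
target [0.5028 0.2025 0.15  ] offset [-3.332  2.586  1.77 ] rot [-0.007  0.007 -0.019]
t 0.9 now s -0.129 0.3618 0.2385 F [0.6  1.35 0.4 ] [-1.7996e+02  3.0000e-02  9.5710e+01]
```

Emit:
arm_command:
  offset:
    - [-0.4,0.3,0.1]
    - [-0.9,0.7,0.4]
    - [-1.5,1.15,0.7]
    - [-2.1,1.6,1.0]
    - [-2.7,2.1,1.35]
    - [-3.1,2.4,1.6]
    - [-3.33,2.58,1.76]
    - [-3.33,2.58,1.76]
  rot:
    - [0,0,0]
    - [0,0,0]
    - [0,0,0]
    - [0,0,0]
    - [0,0,0]
    - [0,0,0]
    - [0,0,0]
    - [0,0,0]
  claw: [20,20,20,20,20,20,20,20]

```text
time_s: 1.7
tool_pos: [0.503, 0.2044, 0.1496]
eef_rot: [-179.9, 0.0, 96.0]
contact_force: [0.9, -0.6, -0.8]
width: 0.225
```

```bash
python3 -c "
from h import *
plan(0,.195,.043)
p,d=capture('scene');cv2.imwrite('pics/scene1.png',p[:,:,::-1])
p,d=capture('top');cv2.imwrite('pics/top1.png',p[:,:,::-1])"
```

```text
target [0.5028 0.2025 0.043 ] offset [-0.035 -0.004  2.132] rot [-0.025  0.002  0.049]
t 1.7 now s 0.0004 0.1968 0.1496 F [ 0.88 -0.6  -0.84] [-1.7988e+02  1.0000e-02  9.6040e+01]
```

View pics/scene1.png

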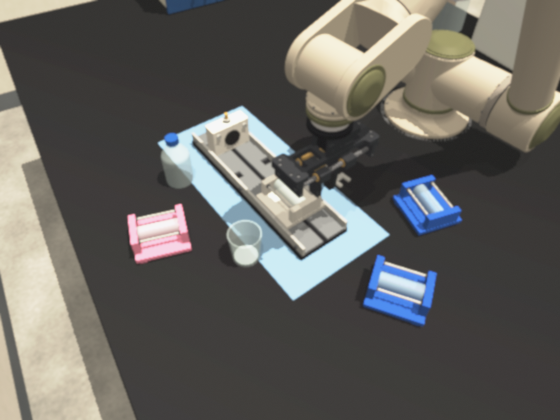

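View pics/top1.png

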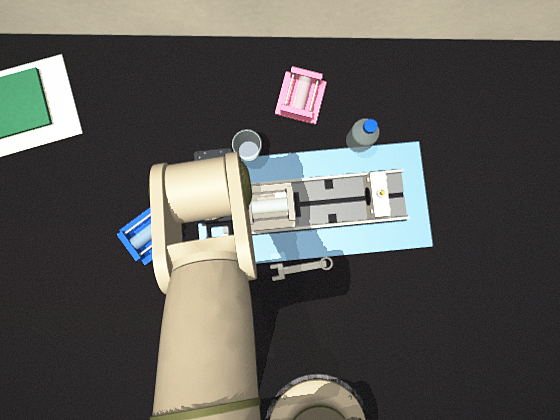

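The hand is above the rails just behind the sled's +y end. In the top picture the beaker (247,145) sits below the level of the gripper body, and nothing has been touched. Next I descend.

Emit:
arm_command:
  offset:
    - [0,0,0.3]
    - [0,0,0.8]
    - [0,0,1.3]
    - [0,0,1.7]
    - [0,0,1.95]
    - [0,0,2.1]
    - [0,0,2.1]
    - [0,0,2.1]
  rot:
    - [0,0,0]
    - [0,0,0]
    - [0,0,0]
    - [0,0,0]
    - [0,0,0]
    - [0,0,0]
    - [0,0,0]
    - [0,0,0]
  claw: [20,20,20,20,20,20,20,20]

```text
time_s: 2.6
tool_pos: [0.5028, 0.2059, 0.0466]
eef_rot: [179.9, -0.0, 96.2]
contact_force: [-0.0, -0.3, -0.3]
width: 0.229
```

```bash
python3 -c "
from h import *
plan(0,.172,.044)"
```

```text
target [0.5051 0.1797 0.044 ] offset [-0.526 -0.011  0.052] rot [ 0.016 -0.002  0.079]
t 2.6 now s 0.0004 0.1983 0.0466 F [-0.02 -0.26 -0.33] [ 1.7992e+02 -1.0000e-02  9.6200e+01]
```

Emit:
arm_command:
  offset:
    - [-0.1,0,0.03]
    - [-0.2,0,0.05]
    - [-0.3,0,0.05]
    - [-0.4,0,0.05]
    - [-0.47,0,0.05]
    - [-0.54,0,0.05]
    - [-0.6,0,0.05]
    - [-0.66,0,0.05]
  rot:
    - [0,0,0.05]
    - [0,0,0.05]
    - [0,0,0.05]
    - [0,0,0.05]
    - [0,0,0.05]
    - [0,0,0.05]
    - [0,0,0.05]
    - [0,0,0.05]
  claw: [20,20,20,20,20,20,20,20]

```text
time_s: 3.4
tool_pos: [0.5062, 0.1727, 0.0433]
eef_rot: [180.0, -0.0, 95.9]
contact_force: [-0.1, 3.8, 1.1]
width: 0.227
```

```bash
python3 -c "
from h import *
plan(0,.064,.044)"
```

```text
target [0.516  0.0722 0.044 ] offset [-2.019 -0.012 -0.015] rot [ 0.002 -0.007  0.021]
t 3.4 now s 0.0004 0.1649 0.0433 F [-0.08  3.76  1.08] [ 1.7999e+02 -3.0000e-02  9.5910e+01]
```

Emit:
arm_command:
  offset:
    - [-0.1,0,0]
    - [-0.2,0,0]
    - [-0.3,0,0]
    - [-0.4,0,0]
    - [-0.5,0,0]
    - [-0.6,0,0]
    - [-0.7,0,0]
    - [-0.8,0,0]
  rot:
    - [0,0,0]
    - [0,0,0]
    - [0,0,0]
    - [0,0,0]
    - [0,0,0]
    - [0,0,0]
    - [0,0,0]
    - [0,0,0]
  claw: [20,20,20,20,20,20,20,20]

```text
time_s: 4.2
tool_pos: [0.5104, 0.1323, 0.0433]
eef_rot: [180.0, -0.0, 95.9]
contact_force: [-1.4, 4.5, 2.0]
width: 0.232
```

Run:
```python
from h import *
plan(0,.064,.044)
p,d=capture('top');cv2.imwrite('pics/top2.png',p[150:260,190:430,::-1].repeat(3,0).repeat(3,1))
p,d=capture('scene');cv2.imwrite('pics/scene2.png',p[90:270,120:400,::-1].repeat(2,0).repeat(2,1))
```

```text
target [0.516  0.0722 0.044 ] offset [-1.207 -0.012 -0.014] rot [ 0.001 -0.001  0.019]
t 4.2 now s 0.0005 0.1244 0.0433 F [-1.37  4.52  1.98] [ 1.7999e+02 -1.0000e-02  9.5900e+01]
```

View pics/top2.png

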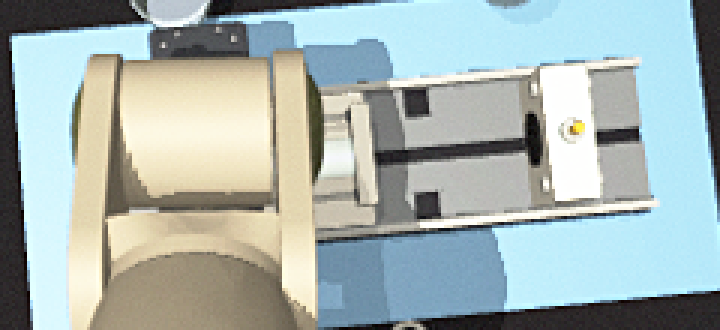

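View pics/scene2.png

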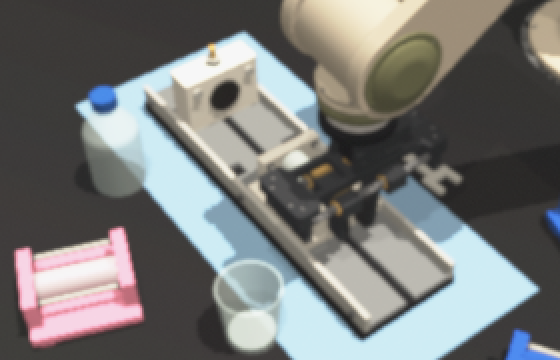

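The sled is sliding straight, with its leading block at (368,155) in the top crop, and the pushing force is about 4.5 N. I'll carry on.

Emit:
arm_command:
  offset:
    - [-0.1,0,0]
    - [-0.2,0,0]
    - [-0.3,0,0]
    - [-0.4,0,0]
    - [-0.5,0,0]
    - [-0.6,0,0]
    - [-0.7,0,0]
    - [-0.8,0,0]
  rot:
    - [0,0,0]
    - [0,0,0]
    - [0,0,0]
    - [0,0,0]
    - [0,0,0]
    - [0,0,0]
    - [0,0,0]
    - [0,0,0]
  claw: [20,20,20,20,20,20,20,20]

```text
time_s: 5.1
tool_pos: [0.5145, 0.0925, 0.0432]
eef_rot: [-180.0, 0.0, 95.9]
contact_force: [-0.2, 3.9, 0.6]
width: 0.225
```

Run:
```python
from h import *
plan(0,.064,.044)
p,d=capture('top');W=cloud('top',d)
S=(W[...,:2]-F['C'])@np.c_[F['ex'],F['ey']];H=W[...,2]
m=(H>.06)&(H<.085)&(abs(S[...,0])<.03)&(S[...,1]>-.1)&(S[...,1]<.05)
print('lead block top',np.percentile(S[m],[1,50,99],axis=0).round(4),np.percentile(H[m],[50,90]),m.sum())
```

```text
target [0.516  0.0722 0.044 ] offset [-0.406 -0.011 -0.016] rot [-0.002  0.     0.02 ]
t 5.1 now s 0.0005 0.0843 0.0432 F [-0.16  3.89  0.62] [-179.99    0.     95.9 ]
lead block top [[-0.029  -0.037 ]
 [-0.0021 -0.0263]
 [ 0.0289 -0.0103]] [0.07599162 0.07846187] 249
```

Emit:
arm_command:
  offset:
    - [-0.04,0,0]
    - [-0.08,0,0]
    - [-0.12,0,0]
    - [-0.16,0,0]
    - [-0.19,0,0]
    - [-0.22,0,0]
    - [-0.25,0,0]
    - [-0.28,0,0]
  rot:
    - [0,0,0]
    - [0,0,0]
    - [0,0,0]
    - [0,0,0]
    - [0,0,0]
    - [0,0,0]
    - [0,0,0]
    - [0,0,0]
  claw: [20,20,20,20,20,20,20,20]

```text
time_s: 5.95
tool_pos: [0.5159, 0.0788, 0.0432]
eef_rot: [-180.0, 0.0, 95.9]
contact_force: [-1.2, 1.5, -1.1]
width: 0.233
```

```bash
cat > m.py <<'E'
from h import *
plan(0,.064,.044)
p,d=capture('top');W=cloud('top',d)
S=(W[...,:2]-F['C'])@np.c_[F['ex'],F['ey']];H=W[...,2]
m=(H>.06)&(H<.085)&(abs(S[...,0])<.03)&(S[...,1]>-.1)&(S[...,1]<-.03)
print('lead block top',np.percentile(S[m],[1,50,99],axis=0).round(4),np.percentile(H[m],[50,90]).round(4),m.sum())
E
python3 m.py
```

```text
target [0.516  0.0722 0.044 ] offset [-0.132 -0.011 -0.016] rot [-0.002  0.001  0.02 ]
t 5.95 now s 0.0005 0.0706 0.0432 F [-1.19  1.49 -1.07] [-179.99    0.     95.9 ]
lead block top [[-0.0291 -0.0507]
 [-0.0025 -0.0416]
 [ 0.0297 -0.031 ]] [0.0756 0.0783] 218
```

Emit:
arm_command:
  offset:
    - [-0.02,0,0]
    - [-0.04,0,0]
    - [-0.06,0,0]
    - [-0.08,0,0]
  rot:
    - [0,0,0]
    - [0,0,0]
    - [0,0,0]
    - [0,0,0]
  claw: [20,20,20,20]

```text
time_s: 6.4
tool_pos: [0.5163, 0.0751, 0.0433]
eef_rot: [180.0, -0.0, 95.9]
contact_force: [-0.6, 3.8, 1.0]
width: 0.229
```

```bash
python3 m.py
```

```text
target [0.516  0.0722 0.044 ] offset [-0.057 -0.013 -0.013] rot [ 0.002 -0.003  0.022]
t 6.4 now s 0.0006 0.0669 0.0433 F [-0.61  3.78  1.01] [ 1.7999e+02 -1.0000e-02  9.5910e+01]
lead block top [[-0.0296 -0.0544]
 [-0.0042 -0.0464]
 [ 0.0286 -0.0338]] [0.0698 0.072 ] 186
```

The leading block top has dropped from 75.6 to 69.8 mm. I'll back off and look.

Emit:
arm_command:
  offset:
    - [0.0,0,0]
    - [0.1,0,0]
    - [0.25,0,0]
    - [0.5,0,0]
    - [0.8,0,0]
    - [1.2,0,0]
    - [1.6,0,-0.3]
    - [2.0,0,-1.0]
  rot:
    - [0,0,0]
    - [0,0,0]
    - [0,0,0]
    - [0,0,0]
    - [0,0,0]
    - [0,0,0]
    - [0,0,0]
    - [0,0,0]
  claw: [20,20,20,20,20,20,20,20]

```text
time_s: 7.25
tool_pos: [0.5043, 0.1761, 0.0918]
eef_rot: [-179.7, 0.0, 95.9]
contact_force: [0.3, 0.4, 0.8]
width: 0.228
```

```bash
cat > m2.py <<'E'
from h import *
plan(0,.2,.2)
p,d=capture('top');W=cloud('top',d)
S=(W[...,:2]-F['C'])@np.c_[F['ex'],F['ey']];H=W[...,2]
for a,b in((-.051,-.040),(.044,.051)):
  for c in((-.034,-.012),(-.012,.012),(.012,.034)):
    m=(H>.055)&(H<.085)&(S[...,0]>c[0])&(S[...,0]<c[1])&(S[...,1]>a)&(S[...,1]<b)
    print(a,c,m.sum(),np.percentile(H[m],[25,50,75]).round(4) if m.any() else '')
m=(H>.055)&(H<.085)&(abs(S[...,0])<.045)&(abs(S[...,1])<.075); print('y extents',np.percentile(S[m],[.5,99.5],axis=0).round(4))
for sx in(-1,1):
  for sy in(-1,1):
    m=(H>.022)&(H<.06)&(S[...,0]*sx>.041)&(S[...,0]*sx<.050)&(S[...,1]*sy<.05)&(S[...,1]*sy>.02); print('plate',sx,sy,m.sum(),np.median(H[m]).round(4) if m.any() else '')
m=(abs(S[...,0])<.05)&(abs(S[...,0])>.01)&(S[...,1]<-.07)&(S[...,1]>-.11); print('lane ref',np.median(H[m]))
cv2.imwrite('pics/top3.png',p[150:260,190:430,::-1].repeat(3,0).repeat(3,1))
p,d=capture('scene');cv2.imwrite('pics/scene3.png',p[90:270,120:400,::-1].repeat(2,0).repeat(2,1))
E
python3 m2.py
```

```text
target [0.5023 0.2075 0.2   ] offset [ 0.628  0.013 -2.164] rot [-0.064  0.002  0.027]
t 7.25 now s -0.0012 0.1686 0.0918 F [0.26 0.37 0.77] [-1.7968e+02  1.0000e-02  9.5940e+01]
-0.051 (-0.034, -0.012) 53 [0.0688 0.0699 0.0714]
-0.051 (-0.012, 0.012) 56 [0.0687 0.0703 0.0714]
-0.051 (0.012, 0.034) 49 [0.0688 0.0701 0.0709]
0.044 (-0.034, -0.012) 29 [0.0697 0.0711 0.0718]
0.044 (-0.012, 0.012) 34 [0.0694 0.0699 0.0709]
0.044 (0.012, 0.034) 28 [0.0689 0.0701 0.0714]
y extents [[-0.0366 -0.0541]
 [ 0.0372  0.0552]]
plate -1 -1 47 0.0341
plate -1 1 50 0.0343
plate 1 -1 45 0.0345
plate 1 1 46 0.034
lane ref 0.022254796499547546
```

View pics/top3.png

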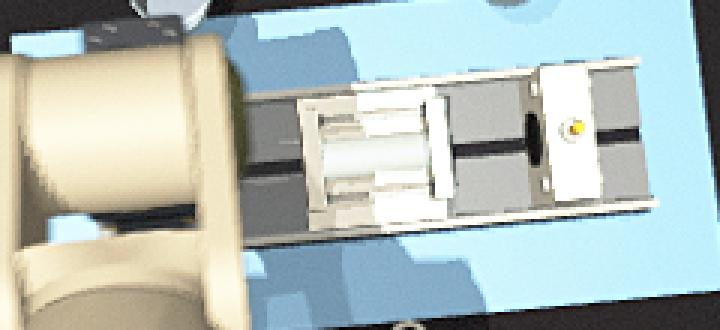

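View pics/scene3.png

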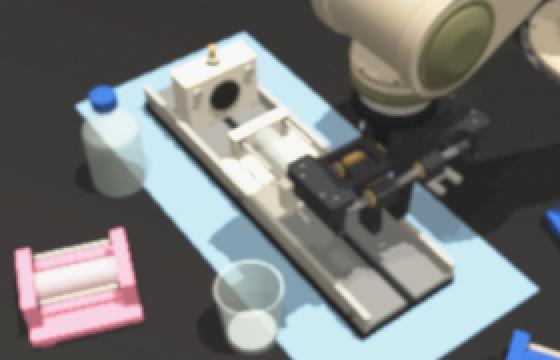

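The sled is home. Block tops are 70 mm at both ends, the plate is 34 mm at all four corners, and it spans −54 to +55 mm along y. Now I take the hand clear.

Emit:
arm_command:
  offset:
    - [0.1,0,-0.4]
    - [0.3,0,-1.0]
    - [0.5,0,-1.6]
    - [0.6,0,-2.2]
    - [0.6,0,-2.7]
    - [0.6,0,-3.0]
    - [0.6,0,-3.0]
    - [0.6,0,-3.0]
  rot:
    - [0,0,0]
    - [0,0,0]
    - [0,0,0]
    - [0,0,0]
    - [0,0,0]
    - [0,0,0]
    - [0,0,0]
    - [0,0,0]
  claw: [20,20,20,20,20,20,20,20]

```text
time_s: 8.15
tool_pos: [0.5026, 0.2045, 0.2422]
eef_rot: [-179.9, 0.0, 95.9]
contact_force: [0.1, 0.2, -0.5]
width: 0.228
```

```bash
python3 m2.py
python3 - <<'E'
from h import *
p,d=capture('scene');cv2.imwrite('pics/scene4.png',p[:,:,::-1])
a=np.load('scene0.npz')['p']
for n,(u,v,w,h) in dict(bottle=(160,133,35,55),beaker=(225,220,40,45)).items(): print(n,np.abs(p[v:v+h,u:u+w].astype(int)-a[v:v+h,u:u+w]).mean().round(2))
E
```

```text
target [0.5023 0.2075 0.2   ] offset [0.06  0.002 0.843] rot [-0.015  0.002  0.023]
t 8.15 now s -0.0 0.197 0.2422 F [ 0.13  0.22 -0.46] [-1.7993e+02  1.0000e-02  9.5920e+01]
-0.051 (-0.034, -0.012) 54 [0.0685 0.0699 0.0712]
-0.051 (-0.012, 0.012) 58 [0.0692 0.0704 0.0711]
-0.051 (0.012, 0.034) 53 [0.0678 0.0699 0.071 ]
0.044 (-0.034, -0.012) 30 [0.0697 0.0705 0.071 ]
0.044 (-0.012, 0.012) 34 [0.0691 0.0706 0.0715]
0.044 (0.012, 0.034) 28 [0.0693 0.0701 0.0708]
y extents [[-0.0366 -0.0541]
 [ 0.0371  0.0552]]
plate -1 -1 46 0.0341
plate -1 1 52 0.0345
plate 1 -1 46 0.0341
plate 1 1 45 0.0344
lane ref 0.022194519084049114
bottle 0.61
beaker 18.86
```

View pics/scene4.png

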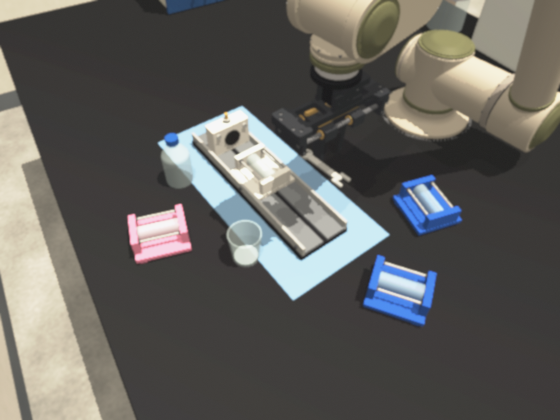

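The scene shows the sled seated mid-rail at about (262,170) with the hand clear. The beaker patch differs in brightness, probably from the arm's shadow, so I'll check that before handing in.

Run:
```python
from h import *
a={n:np.load(n+'0.npz')['p'] for n in('scene','top')}
for n,(u,v,w,h) in (('scene',(222,215,45,52)),('top',(228,126,38,38)),('top',(265,250,70,34))):
    p=capture(n)[0]; g=lambda x:cv2.cvtColor(x,cv2.COLOR_RGB2GRAY)
    r=cv2.matchTemplate(cv2.Canny(g(p)[v-6:v+h+6,u-6:u+w+6],40,120),cv2.Canny(g(a[n])[v:v+h,u:u+w],40,120),cv2.TM_CCOEFF_NORMED)
    _,s,_,l=cv2.minMaxLoc(r); print(n,(u,v),'shift',l[0]-6,l[1]-6,round(s,2))
    print(p.shape); cv2.imwrite(f'pics/cmp_{n}{u}.png',np.hstack([a[n][v-6:v+h+6,u-6:u+w+6],p[v-6:v+h+6,u-6:u+w+6]])[:,:,::-1].repeat(4,0).repeat(4,1))
```

```text
scene (222, 215) shift 0 0 0.77
(420, 560, 3)
top (228, 126) shift 0 0 0.6
(420, 560, 3)
top (265, 250) shift 0 0 0.84
(420, 560, 3)
```

View pics/cmp_scene222.png

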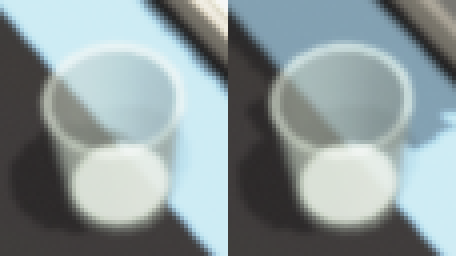

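The difference is only shadow: before and after, the beaker stands in the same place. The spanner has not shifted either. I'm handing in.

```bash
python3 -c "
from cell import *
print(hand_in())"
```

```text
the job is handed in; nothing more can be done
None
```

The white sled is in its notches, level and fully down, and I handed the job in at about 8.5 s. I pushed it about 105 mm on its +y end face with the fingertips. The push forces I read were 4 to 5 N at most, and I stopped when the sled dropped.

- **Seating:** The block tops went from about 76–77 mm to 70 mm above the bench at both ends. The plate is at 34 mm at all four corners, and the sled is centred within about 1 mm of home along the rails. These readings were the same after the hand had gone.
- **Hand:** It ended clear, with the fingertips at 242 mm height and about 0 N on the tool.
- **Bystanders:** The bottle, beaker and spanner show no shift from the first pictures. One check disagreed at first: the beaker's patch of the picture had changed in brightness. That was the arm's shadow, and its edges had not moved.

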